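Peel the top seed tray off a clinging stack and hold it over the potting tidy

TASK

Take the top seed tray off the nested stack: the damp trays cling, so take only the top tray by its rim and peel it off from one corner, that corner coming up well before the other three, and leave the trays below where they stand. Then carry the tray to the black potting tidy and hold it level and the right way up over the middle of it, its base about 15 cm above the bench and touching nothing, for a helper to fill. Finish while still holding the tray like that; leave the trowel, the flower pot and the jar where they are.

Things in the scene. Friction and masses are not known exactly. Their poses are not given: they have to be found in the camera images.
- tray: top seed tray, green plastic, 180 (its x) by 230 (its y) by 50 mm high, about 120 g; origin: middle of its underside, z up. Rim all round: a bar 12 mm wide, 10 mm deep, upright faces (pinch it from above, one finger inside the tray), its top 50 mm over the origin; corners cut at 45 degrees. Below it walls lean in to a floor of 125 x 175 mm. Thin studs reach 12 mm below the origin
- stack: the five like trays below, moving as one, loose on the bench, 0.75 kg; origin: middle of the lowest underside, axes as the tray's. Rims lie one under another 16 mm apart (6 mm gap): top tray's rim top 130 mm, next one's 114 mm over the bench. Top tray clings near each corner with about 2 N and a corner is free once raised 5 to 8 mm; pulled straight up, all four together can lift the stack too
- tray_corner0 (a point): middle of the top face of the rim on the top tray's cut corner at its -x -y (offset -74, -99, +50 mm from the tray's origin); diagonally across from tray_corner3. Here the rim is a straight bar 12 mm thick, about 25 mm long inside and 34 mm outside, square to the tray's 45 degree line through this point
- tray_corner1 (a point): middle of the top face of the rim on the top tray's cut corner at its -x +y (offset -74, +99, +50 mm from the tray's origin); diagonally across from tray_corner2. Here the rim is a straight bar 12 mm thick, about 25 mm long inside and 34 mm outside, square to the tray's 45 degree line through this point
- tray_corner2 (a point): middle of the top face of the rim on the top tray's cut corner at its +x -y (offset +74, -99, +50 mm from the tray's origin); diagonally across from tray_corner1. Here the rim is a straight bar 12 mm thick, about 25 mm long inside and 34 mm outside, square to the tray's 45 degree line through this point
- tray_corner3 (a point): middle of the top face of the rim on the top tray's cut corner at its +x +y (offset +74, +99, +50 mm from the tray's origin); diagonally across from tray_corner0. Here the rim is a straight bar 12 mm thick, about 25 mm long inside and 34 mm outside, square to the tray's 45 degree line through this point
- tidy: the potting tidy, a black plastic pan fixed to the bench, 320 mm (its x) by 400 mm (its y), floor 4 mm thick; the side towards its -x is 103 mm high, the two ends (its +-y) slope down from 104 to 30 mm towards its +x, where there is only a lip 18 mm high; origin in the middle of its underside
- tidy_middle (a point): the middle of the tidy's floor, on its upper face (4 mm above the bench)
- trowel: hand trowel with steel blade and wooden handle, 290 mm long, up to 28 mm high, lying in the tidy; leave it. Origin near its middle, on its underside, length along its y
- pot: empty terracotta flower pot, 110 mm across, 100 mm high, standing near the stack; leave it. Origin in the middle of its underside
- jar: glass jar with a metal lid, 70 mm across, about 100 mm high; leave it. Origin in the middle of its underside

How it is judged:
By the outcome, as a careful person would: the job done as asked, in the order asked, and still so for the second after the job is handed in, while the arm keeps its last pose, push and grip.
It also fails if it takes over 43 s, if anything falls off the work surface, if the arm or the gripper's body presses on something with over 40 N, if the wrist force passes 120 N, or if a joint passes its speed limit or range.

ROBOT

A 7-joint arm with a two-finger parallel gripper is mounted at the origin on the work surface. World frame = base frame: x ahead of the robot, y to its left, z up, the work surface at z = 0. Lengths are in m, angles in degrees, forces in N, time in s.
With the tool pointing down it reaches from about 0.425 to 0.875 m from the base axis. Payload 4.7 kg.
Tool frame: the origin (TCP) lies on the mounting face of the last link; the fingertips stand 182 mm ahead of it and the grasp point (between the pads) lies 164 mm ahead of it; z points along the fingers, y is the line along which they close (so a half turn about z gives the same grasp; the last joint's range is limited). The gripper opens to 87 mm and grips with 3 to 60 N. Pads are 19 mm wide; open, the fingers measure 117 mm over their backs; the gripper's body (75 mm by 190 mm) begins 51 mm behind the grasp point.
Start: joints at [69.964, 18.392, -4.016, 83.108, 1.295, 78.541, -3.26], TCP at [0.231, -0.607, 0.405] pointing down, gripper open.
Joint ranges: [-163.93, 163.93], [-17.29, 119.83], [-79.2, 71.16], [3.27, 140.29], [-89.18, 269.18], [5.43, 117.66], [-154.24, 154.24]. Speed limits (degrees/s): [147.25, 147.25, 180, 180, 180, 180, 180].

INTERFACE

Orientations are given as [roll, pitch, yaw] about the fixed x, y, z axes, in that order (R = Rz(yaw) Ry(pitch) Rx(roll)).
In Python, from cell import env gives the robot as it stands.
- The arm moves only by the tool servo_tool, never from a script. Its argument "plan" is a list of rows, each an object with "xyz": the shift along the tool's x, y, z in cm, a list of three; "twist": the turn, a rotation vector about the tool's x, y, z in degrees, a list of three; "jaw": the closure, from 0 (fully open) to 1 (shut). In form: [{"xyz": [x, y, z], "twist": [wx, wy, wz], "jaw": jaw}, ...]. A call has 1 to 10 rows; each row is the pose to reach, as a shift and turn from the pose commanded when the call began, along the tool's axes at that moment; what a row does not reach only later rows make up. A row lasts 1/12 s, in which the tool goes at most 41.7 mm and 7.16 degrees, less where a joint would pass 70% of its speed; a pose out of reach is approached as far as the arm can. A call with a gripper value outside its range is refused whole. The fingers move at their own pace and stop on an object; "newtons" is the grip in N (left out, the last holds). Time passes only in rows, so rows that repeat a pose let the fingers close. It gives the time, the measured TCP pose, the force, the opening and the grip force at its end, in the units of the state.
- env.get_obs(): the state, without advancing time (a new reading comes with each control period).
- env.read_camera(name): name is "scene" or "side" or "wrist"; returns a dict with "img" (480x640x3 uint8, red, green, blue), "camera_matrix" (3x3 intrinsics, pixels), "k1" (the pictures are not rectified: a ray, as slopes to the right and down, at radius r is drawn at 1 + k1 r^2 times it, then the intrinsics apply), "R" (3x3) and "t" (3): a world point X has camera coordinates R X + t. Camera axes: x right, y down, z forward; pixel columns grow to the right and rows downward; lengths in m; the calibration is good to about 2 mm. A picture is of the moment at which its call begins. There is no depth.
- env.sign_off(): hands the job in; it is judged then, once.
The state is a dict: "time_s": time; "qpos": joint angles; "joint_velocities": joint speeds; "effort": joint torques, N m; "tool_pos": TCP position; "tool_rot": TCP orientation; "force": force on the tool from outside, world axes, zero at the start; "wrist_torque": the same for the moment, N m; "grip_width": finger opening in m; "grasp_force": force on a finger pad.
Only numpy, scipy, OpenCV 4.12 (cv2) and the standard library are available. Lean on these libraries where they do the work, as an engineer would, in place of code of your own. Each camera call takes 0.05 s, during which the arm holds its last target. There are 200 camera calls.

## Working session

There is one attempt and no reset: what is moved stays moved. The work goes in short steps, Python scripts to look and compute and a tool call to move; the robot and the scene stay as the last step left them, time stands still between calls to the robot, and variables do not carry over. Pictures are saved under pics/ and viewed, at most 10 in all, crops included, and the job is handed in when it is done.

Besides the shell and the picture viewer there is one more tool, called as name([rows], argument=value, ...), one row to a line, values as JSON. servo_tool: Moves the arm, as the interface text tells. Its arguments: {"type":"object","properties":{"plan":{"type":"array","items":{"type":"object","properties":{"xyz":{"type":"array","items":{"type":"number"}},"twist":{"type":"array","items":{"type":"number"}},"jaw":{"type":"number"}}}},"newtons":{"type":"number"}},"required":["plan"]}

```bash
mkdir -p pics; python3 - <<'E'
from cell import env
import cv2,json
for n in("scene","side"):
    c=env.read_camera(n);cv2.imwrite(f"pics/{n}0.png",c["img"][...,::-1])
    print(n,c["camera_matrix"].tolist(),c["k1"],c["R"].round(4).tolist(),c["t"].round(4).tolist())
print(env.get_obs())
E
```

```text
scene [[529.9227983306677, 0.0, 317.5212533700847], [0.0, 529.9227983306677, 245.16585103124146], [0.0, 0.0, 1.0]] -0.10664866508414118 [[0.865, 0.5015, 0.0145], [0.3545, -0.5905, -0.725], [-0.355, 0.6323, -0.6886]] [-0.4954, -0.1493, 1.3753]
side [[572.0707182650608, 0.0, 329.7015800357352], [0.0, 572.0707182650608, 237.2319634136056], [0.0, 0.0, 1.0]] -0.06030050336981519 [[-0.9558, -0.2933, 0.0205], [-0.1908, 0.5659, -0.8021], [0.2237, -0.7705, -0.5969]] [0.569, 0.2137, 1.3843]
{'time_s': 0.1, 'qpos': array([69.96406734, 18.43250341, -4.01579047, 83.16929099,  1.29334288,
       78.54152141, -3.2588719 ]), 'joint_velocities': array([-0.02411307, -0.11896248,  0.00648274, -0.1425143 , -0.08064013,
        0.03035386, -0.06615214]), 'effort': array([ 3.62152678e-04, -4.92571843e+01, -4.05646591e-01, -3.13397813e+01,
       -6.43079868e-02,  3.95189342e-02,  1.02325166e-04]), 'tool_pos': array([ 0.23119053, -0.60728331,  0.40378474]), 'tool_rot': array([-1.79901828e+02,  3.89936248e-03,  2.08466042e+01]), 'force': array([-0.23627984,  0.45390641, -0.38674285]), 'wrist_torque': array([-0.0457969 , -0.04964127,  0.01937212]), 'grasp_force': 0.0, 'grip_width': 0.08720669457095288}
```

View pics/scene0.png

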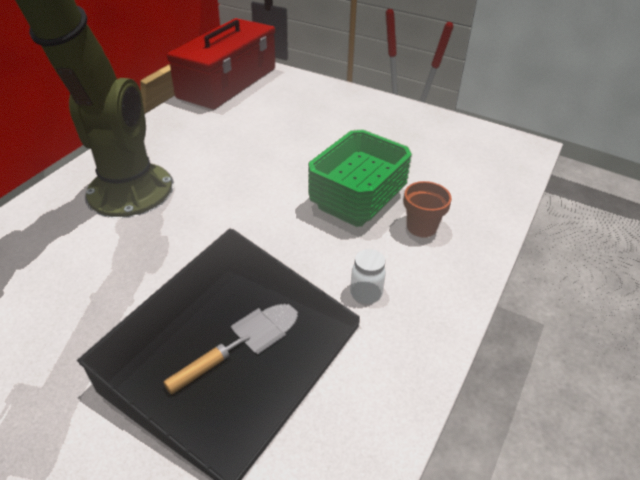

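View pics/side0.png

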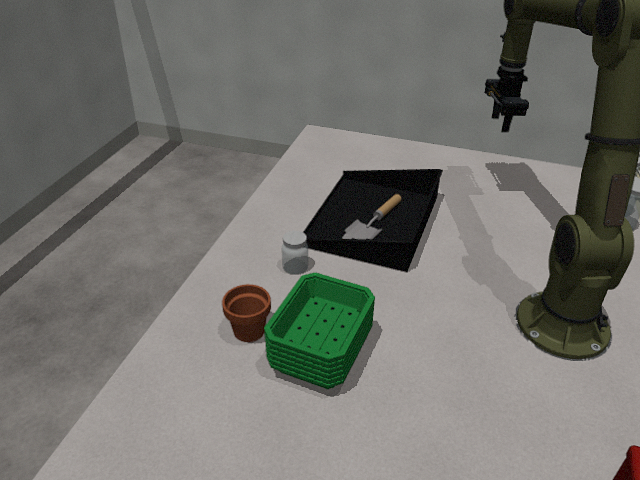

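Both views show the green stack (scene about (360,175), side about (320,330)), with the pot and jar next to it and the tidy nearer the robot's right. I'll enlarge the stack and the tidy next.

```bash
python3 - <<'E'
import cv2,numpy as np
a=cv2.imread("pics/scene0.png")[120:245,300:460];b=cv2.imread("pics/side0.png")[265:390,215:375+5]
f=lambda i:cv2.resize(i,None,fx=4.8,fy=4.8,interpolation=cv2.INTER_CUBIC)
cv2.imwrite("pics/a.png",f(a));cv2.imwrite("pics/b.png",f(b))
E
```

```text
(no output)
```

View pics/a.png

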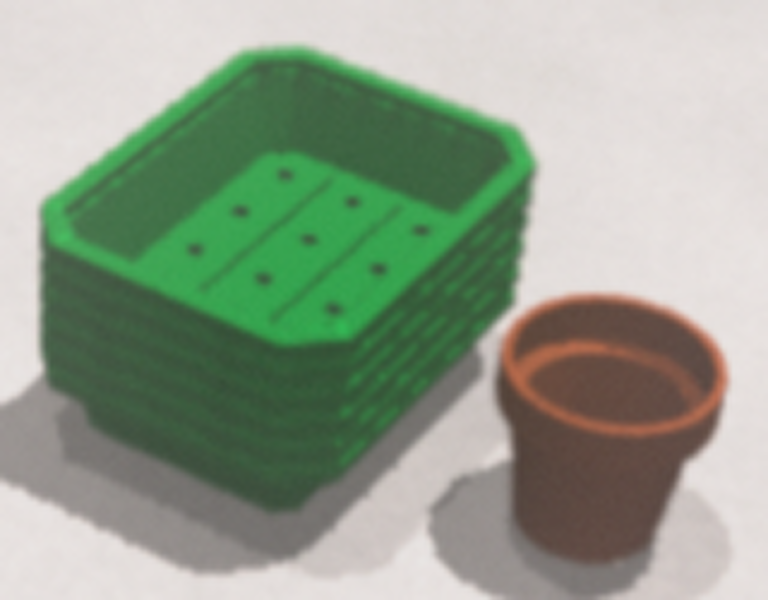

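View pics/b.png

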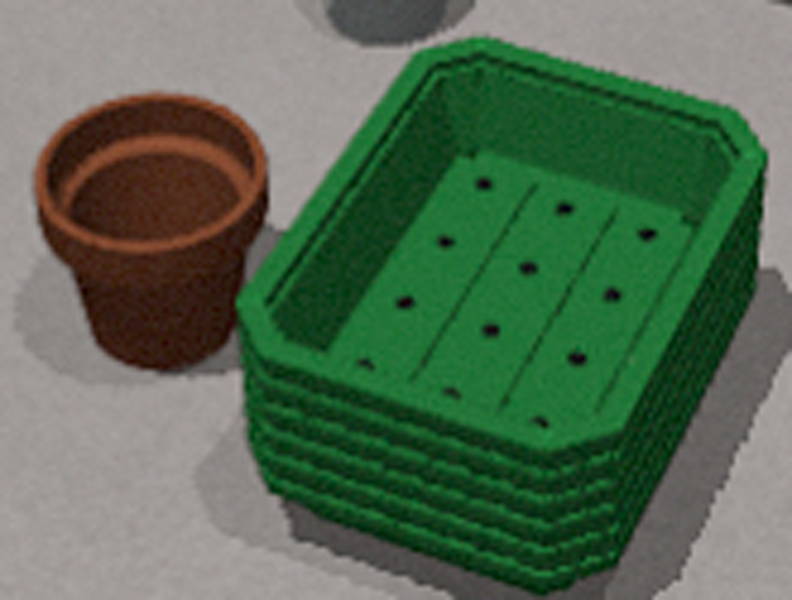

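Scene crop, outer rim vertices: (245,50), (305,48), (518,128), (536,165), (350,342), (275,345), (45,240), (43,203). Side crop: (415,55), (482,38), (737,107), (767,155), (620,430), (545,452), (248,345), (240,300). In the full views the tidy's tall side runs (232,230)-(82,360) in scene and (441,170)-(408,271) in side.

```bash
cat > h.py <<'E'
from cell import env
import cv2,numpy as np
from scipy.optimize import least_squares
from scipy.spatial.transform import Rotation as Rot
def proj(c,P):
    q=np.asarray(P)@c["R"].T+c["t"];s=q[:,:2]/q[:,2:];s=s*(1+c["k1"]*(s**2).sum(1,keepdims=True))
    K=c["camera_matrix"];return s*[K[0,0],K[1,1]]+K[:2,2]
def place(p,L):
    a=p[2];c,s=np.cos(a),np.sin(a);L=np.asarray(L,float)
    return np.c_[p[0]+c*L[:,0]-s*L[:,1],p[1]+s*L[:,0]+c*L[:,1],L[:,2]]
def fit(cams,px,L,x0):
    f=lambda p:np.concatenate([(proj(c,place(p,L))-u).ravel() for c,u in zip(cams,px)])
    return least_squares(f,x0,loss="soft_l1")
def octa(z=.13,d=0):
    a,b,l=.09-d,.115-d,.0236-d*.586
    return [(-a,-b+l,z),(-a+l,-b,z),(a-l,-b,z),(a,-b+l,z),(a,b-l,z),(a-l,b,z),(-a+l,b,z),(-a,b-l,z)]
E
python3 - <<'E'
from h import *
C=[env.read_camera(n) for n in("scene","side")]
s=np.array([(245,50),(305,48),(518,128),(536,165),(350,342),(275,345),(45,240),(43,203)])/4.8+[300,120]
d=np.array([(415,55),(482,38),(737,107),(767,155),(620,430),(545,452),(248,345),(240,300)])/4.8+[215,265]
best=None
L=np.array(octa())
def tri(u,v,z):
    r=least_squares(lambda p:np.concatenate([(proj(C[0],[[*p,z]])-u).ravel(),(proj(C[1],[[*p,z]])-v).ravel()]),[.6,0]);return r.x.round(4),round(r.cost,2)
R=[]
for i in range(0,8,2):
  for j in range(0,8,2):
    for y in (0,1.5,3,4.5):
      for sgn in (1,-1):
        r=fit(C,[np.roll(s[::sgn],i,0),np.roll(d[::sgn],j,0)],L,[.6,.2,y]);R.append((r.cost,r.x[0],r.x[1],np.degrees(r.x[2])%360))
R.sort(key=lambda t:t[0]);print(np.round(R[:6],4))
T=[(-.16,-.2,.104),(-.16,.2,.104),(.16,.2,.03),(.16,-.2,.03)]
ts=np.array([(82,360),(232,230),(358,319),(237,478)]);td=np.array([(441,170),(408,271),(305,241),(345,171)])
for y in(0,-1,1,2,-2):
    r=fit(C,[ts,td],T,[.5,-.3,y]);print("tidy",r.cost,r.x[:2],np.degrees(r.x[2]))
print("pot",tri(np.array([613,365])/4.8+[300,120],np.array([152,172])/4.8+[215,265],.1))
print("jar",tri([370,258],[295,239],.1))
E
```

```text
[[1.118040e+01 5.359000e-01 2.660000e-01 1.737255e+02]
 [1.118040e+01 5.359000e-01 2.660000e-01 3.537255e+02]
 [1.118040e+01 5.359000e-01 2.660000e-01 3.537255e+02]
 [1.118040e+01 5.359000e-01 2.660000e-01 3.537255e+02]
 [1.118040e+01 5.359000e-01 2.660000e-01 1.737255e+02]
 [1.118040e+01 5.359000e-01 2.660000e-01 1.737255e+02]]
tidy 59.18931579371092 [ 0.55191292 -0.27668908] -2.214303128462424
tidy 59.189315793177926 [ 0.55191291 -0.27668907] -2.214282621484446
tidy 59.18931579318513 [ 0.55191292 -0.27668907] -2.214285012374294
tidy 59.1893157933409 [ 0.5519129  -0.27668906] -2.2142712919976746
tidy 59.18931579390964 [ 0.55191293 -0.27668909] -2.214306780360673
pot (array([0.7169, 0.2532]), np.float64(3.08))
jar (array([ 6.925e-01, -4.000e-04]), np.float64(1.35))
```

Tray is near (0.536, 0.266) with yaw -6.3°, and the tidy near (0.552, -0.277). I'll take corner2: it's away from the pot and easy for the wrist. First I move above it for a wrist look.

```bash
cat >> h.py <<'E'
def go(pos,rpy):
    o=env.get_obs();R0=Rot.from_euler("xyz",o["tool_rot"],degrees=True);R1=Rot.from_euler("xyz",rpy,degrees=True)
    print("t",o["time_s"],"pos",o["tool_pos"].round(4),"rot",o["tool_rot"].round(2),"F",o["force"].round(1),"grip",o["grip_width"].round(4),o["grasp_force"])
    print("xyz cm",(R0.inv().apply(np.array(pos)-o["tool_pos"])*100).round(2),"twist",(R0.inv()*R1).as_rotvec(degrees=True).round(2))
E
python3 -c "
from h import *
go([.60,.16,.44],[180,0,38.7])"
```

```text
Traceback (most recent call last):
  File "h.py", line 19, in go
    print("t",o["time_s"],"pos",o["tool_pos"].round(4),"rot",o["tool_rot"].round(2),"F",o["force"].round(1),"grip",o["grip_width"].round(4),o["grasp_force"])
                                                                                                                   ^^^^^^^^^^^^^^^^^^^^^
AttributeError: 'float' object has no attribute 'round'
```

```bash
sed -i 's/o\["grip_width"\].round(4)/round(o["grip_width"],4)/' h.py
python3 -c "
from h import *
go([.60,.16,.44],[180,0,38.7])"
```

```text
t 0.2 pos [ 0.2312 -0.6074  0.4041] rot [-179.94    0.     20.84] F [ 0.  -0.3  0. ] grip 0.0872 0.0
xyz cm [ 61.77 -58.6   -3.53] twist [-6.000e-02 -1.000e-02 -1.786e+01]
```

servo_tool([
  {"xyz": [3,-2.8,-0.3],"twist": [0,0,-2],"jaw": 0},
  {"xyz": [6,-5.7,-0.6],"twist": [0,0,-4],"jaw": 0},
  {"xyz": [9,-8.5,-1],"twist": [0,0,-6],"jaw": 0},
  {"xyz": [12,-11.4,-1.5],"twist": [0,0,-8],"jaw": 0},
  {"xyz": [15,-14.2,-2],"twist": [0,0,-10],"jaw": 0},
  {"xyz": [18,-17,-2.5],"twist": [0,0,-12],"jaw": 0},
  {"xyz": [21,-20,-3],"twist": [0,0,-14],"jaw": 0},
  {"xyz": [24,-22.8,-3.5],"twist": [0,0,-16],"jaw": 0},
  {"xyz": [27,-25.6,-3.5],"twist": [0,0,-17.9],"jaw": 0},
  {"xyz": [30,-28.5,-3.5],"twist": [0,0,-17.9],"jaw": 0},
])

```text
time_s: 1.03
tool_pos: [0.4106, -0.2325, 0.4403]
tool_rot: [179.9, 0.0, 38.8]
force: [1.1, -1.4, 1.1]
grip_width: 0.0867
grasp_force: 0.0
```

```bash
python3 -c "
from h import *
go([.60,.16,.44],[180,0,38.7])"
```

```text
t 1.0333 pos [ 0.4106 -0.2325  0.4403] rot [179.91   0.    38.81] F [ 1.1 -1.4  1.1] grip 0.0867 0.0
xyz cm [ 39.35 -18.71  -0.  ] twist [0.09 0.   0.11]
```

servo_tool([
  {"xyz": [3.8,-1.8,0],"jaw": 0},
  {"xyz": [7.5,-3.6,0],"jaw": 0},
  {"xyz": [11.3,-5.4,0],"jaw": 0},
  {"xyz": [15,-7.1,0],"jaw": 0},
  {"xyz": [18.8,-8.9,0],"jaw": 0},
  {"xyz": [22.6,-10.7,0],"jaw": 0},
  {"xyz": [26.3,-12.5,0],"jaw": 0},
  {"xyz": [30,-14.3,0],"jaw": 0},
  {"xyz": [34,-16.3,0],"jaw": 0},
  {"xyz": [38,-18,0],"jaw": 0},
])

```text
validation failed for argument at $.pl...
```

servo_tool([
  {"xyz": [0.6,-0.3,0],"jaw": 0.2},
  {"xyz": [0.6,-0.3,0],"jaw": 0.2},
  {"xyz": [0.6,-0.3,0],"jaw": 0.2},
])

```text
validation failed for argument at $.pl...
```

```bash
python3 - <<'E'
from h import *
go([.60,.16,.44],[180,0,38.7])
c=env.read_camera("wrist");im=c["img"][...,::-1].copy();cv2.imwrite("pics/w1.png",im)
for d in(0,.012): print(proj(c,place([.5359,.266,np.radians(-6.27)],octa(.13,d))).round(0).tolist())
E
```

```text
t 1.0333 pos [ 0.4106 -0.2325  0.4403] rot [179.91   0.    38.81] F [ 1.1 -1.4  1.1] grip 0.0867 0.0
xyz cm [ 39.35 -18.71  -0.  ] twist [0.09 0.   0.11]
[[-93.0, -133.0], [-63.0, -147.0], [66.0, -268.0], [87.0, -266.0], [543.0, 615.0], [638.0, 723.0], [240.0, 159.0], [98.0, 35.0]]
[[-86.0, -147.0], [-65.0, -158.0], [56.0, -263.0], [72.0, -260.0], [468.0, 480.0], [525.0, 549.0], [194.0, 112.0], [100.0, 29.0]]
```

View pics/w1.png

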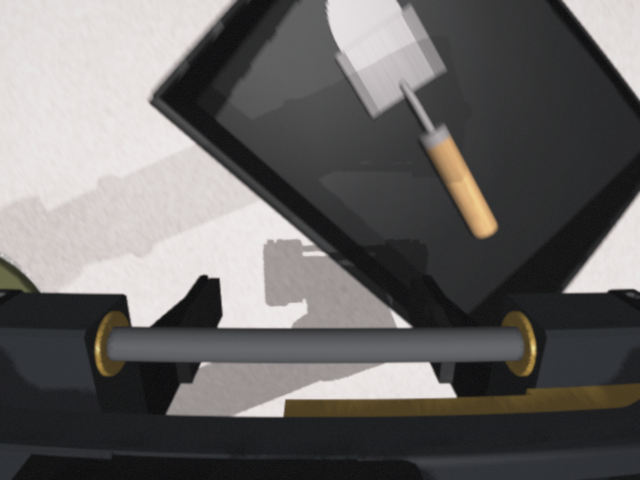

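The move was refused because twist is required. The wrist view shows the tidy's tall-side +y corner at (153,97). Resending the move with twist.

servo_tool([
  {"xyz": [3.8,-1.8,0],"twist": [0,0,0],"jaw": 0},
  {"xyz": [7.5,-3.6,0],"twist": [0,0,0],"jaw": 0},
  {"xyz": [11.3,-5.4,0],"twist": [0,0,0],"jaw": 0},
  {"xyz": [15,-7.1,0],"twist": [0,0,0],"jaw": 0},
  {"xyz": [18.8,-8.9,0],"twist": [0,0,0],"jaw": 0},
  {"xyz": [22.6,-10.7,0],"twist": [0,0,0],"jaw": 0},
  {"xyz": [26.3,-12.5,0],"twist": [0,0,0],"jaw": 0},
  {"xyz": [30,-14.3,0],"twist": [0,0,0],"jaw": 0},
  {"xyz": [34,-16.3,0],"twist": [0,0,0],"jaw": 0},
  {"xyz": [38,-18,0],"twist": [0,0,0],"jaw": 0},
])

```text
time_s: 1.92
tool_pos: [0.5921, 0.141, 0.4397]
tool_rot: [180.0, 0.0, 38.7]
force: [1.4, -0.7, -0.3]
grip_width: 0.0869
grasp_force: 0.0
```

servo_tool([
  {"xyz": [0.6,-0.3,0],"twist": [0,0,0],"jaw": 0.2},
  {"xyz": [0.6,-0.3,0],"twist": [0,0,0],"jaw": 0.2},
  {"xyz": [0.6,-0.3,0],"twist": [0,0,0],"jaw": 0.2},
])

```text
time_s: 2.17
tool_pos: [0.5944, 0.1454, 0.4391]
tool_rot: [-180.0, 0.1, 38.8]
force: [0.3, -0.5, 0.0]
grip_width: 0.0746
grasp_force: 0.0
```

```bash
python3 - <<'E'
from h import *
go([.60,.16,.44],[180,0,38.7])
c=env.read_camera("wrist");im=c["img"][...,::-1].copy()
for d in(0,.012):
    q=proj(c,place([.5359,.266,np.radians(-6.27)],octa(.13,d)));print(q.round(0).tolist())
    for p in q: cv2.circle(im,tuple(int(v) for v in p),3,(0,0,255),1)
cv2.imwrite("pics/w2.png",im)
E
```

```text
t 2.1667 pos [0.5944 0.1454 0.4391] rot [-1.7997e+02  8.0000e-02  3.8800e+01] F [ 0.3 -0.5  0. ] grip 0.0746 0.0
xyz cm [ 1.35 -0.79 -0.1 ] twist [-0.03  0.08  0.1 ]
[[164.0, 333.0], [202.0, 333.0], [312.0, 228.0], [312.0, 186.0], [123.0, 1.0], [77.0, 3.0], [-19.0, 143.0], [-11.0, 185.0]]
[[168.0, 321.0], [195.0, 321.0], [296.0, 222.0], [296.0, 192.0], [118.0, 20.0], [86.0, 21.0], [-4.0, 149.0], [1.0, 179.0]]
```

View pics/w2.png

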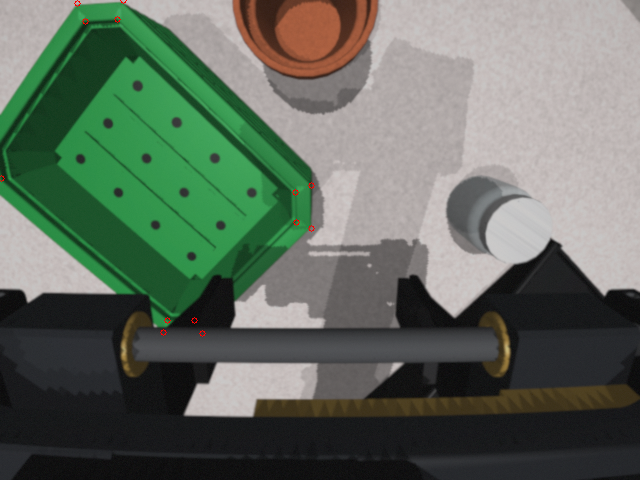

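The projected rim lands on the rim to within about 2 px: corner2 at (312,185)-(312,230), pot at (305,30), jar at (515,230). Going down over corner2.

servo_tool([
  {"xyz": [0.6,-0.4,1],"twist": [0,0,0],"jaw": 0.3},
  {"xyz": [1.2,-0.8,3],"twist": [0,0,0],"jaw": 0.4},
  {"xyz": [1.2,-0.8,5.5],"twist": [0,0,0],"jaw": 0.4},
  {"xyz": [1.2,-0.8,8],"twist": [0,0,0],"jaw": 0.4},
  {"xyz": [1.2,-0.8,10],"twist": [0,0,0],"jaw": 0.4},
  {"xyz": [1.2,-0.8,11],"twist": [0,0,0],"jaw": 0.4},
  {"xyz": [1.2,-0.8,11],"twist": [0,0,0],"jaw": 0.4},
  {"xyz": [1.2,-0.8,11],"twist": [0,0,0],"jaw": 0.4},
])

```text
time_s: 2.88
tool_pos: [0.5989, 0.1585, 0.3299]
tool_rot: [180.0, 0.0, 38.7]
force: [0.1, 0.6, -0.2]
grip_width: 0.0521
grasp_force: 0.0
```

```bash
python3 - <<'E'
from h import *
go([.5986,.1595,.301],[180,0,38.73])
c=env.read_camera("wrist");im=c["img"][...,::-1].copy()
for d in(0,.012):
    q=proj(c,place([.5359,.266,np.radians(-6.27)],octa(.13,d)));print(q.round(0).tolist())
    for p in q: cv2.circle(im,tuple(int(v) for v in p),3,(0,0,255),1)
cv2.imwrite("pics/w3.png",im)
E
```

```text
t 2.8833 pos [0.5989 0.1585 0.3299] rot [1.7998e+02 2.0000e-02 3.8670e+01] F [ 0.1  0.6 -0.2] grip 0.0521 0.0
xyz cm [ 0.05 -0.1   2.89] twist [ 0.02  0.02 -0.06]
[[115.0, 444.0], [168.0, 446.0], [324.0, 310.0], [324.0, 249.0], [26.0, -34.0], [-39.0, -26.0], [-151.0, 185.0], [-135.0, 244.0]]
[[120.0, 429.0], [157.0, 431.0], [301.0, 301.0], [300.0, 259.0], [19.0, -4.0], [-27.0, 1.0], [-133.0, 194.0], [-122.0, 236.0]]
```

View pics/w3.png

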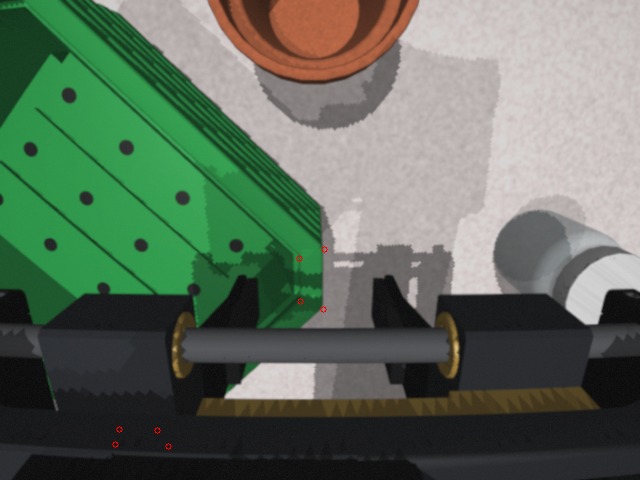

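```bash
python3 - <<'E'
from h import *
c=env.read_camera("wrist");im=c["img"][...,::-1][150:350,150:410]
cv2.imwrite("pics/w4.png",cv2.convertScaleAbs(cv2.resize(im,None,fx=3,fy=3,interpolation=cv2.INTER_CUBIC),alpha=1.6))
E
```

```text
(no output)
```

View pics/w4.png

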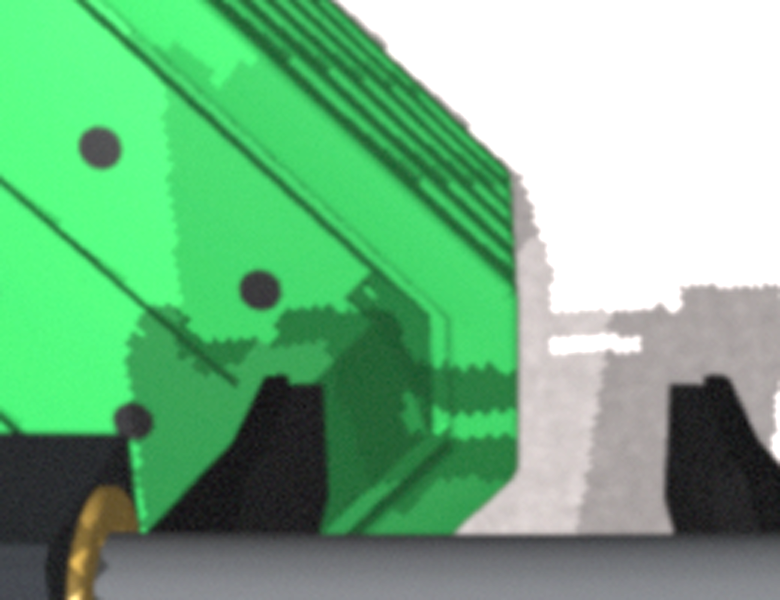

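Crop: corner2's rim bar runs from (322,247) to (322,307) outside and from (299,257) to (300,297) inside, 1.5-3 px from prediction. That's a shift of about +2 mm in tool x and -2 mm in tool y. Now lowering and pinching.

servo_tool([
  {"xyz": [0.2,-0.18,0.8],"twist": [0,0,0],"jaw": 0.4},
  {"xyz": [0.2,-0.18,1.6],"twist": [0,0,0],"jaw": 0.4},
  {"xyz": [0.2,-0.18,2.3],"twist": [0,0,0],"jaw": 0.4},
  {"xyz": [0.2,-0.18,2.9],"twist": [0,0,0],"jaw": 0.4},
  {"xyz": [0.2,-0.18,2.9],"twist": [0,0,0],"jaw": 0.4},
  {"xyz": [0.2,-0.18,2.9],"twist": [0,0,0],"jaw": 0.4},
], newtons=10)

```text
time_s: 3.48
tool_pos: [0.599, 0.1618, 0.3]
tool_rot: [-180.0, 0.1, 38.8]
force: [-0.9, -0.4, -1.0]
grip_width: 0.052
grasp_force: 0.0
```

servo_tool([
  {"xyz": [0,0,0],"twist": [0,0,0],"jaw": 0.6},
  {"xyz": [0,0,0],"twist": [0,0,0],"jaw": 0.7},
  {"xyz": [0,0,0],"twist": [0,0,0],"jaw": 0.8},
  {"xyz": [0,0,0],"twist": [0,0,0],"jaw": 0.9},
  {"xyz": [0,0,0],"twist": [0,0,0],"jaw": 1},
  {"xyz": [0,0,0],"twist": [0,0,0],"jaw": 1},
  {"xyz": [0,0,0],"twist": [0,0,0],"jaw": 1},
])

```text
time_s: 4.07
tool_pos: [0.599, 0.1624, 0.3008]
tool_rot: [-180.0, -0.0, 38.8]
force: [-1.2, 0.7, -0.4]
grip_width: 0.0161
grasp_force: 9.6
```

servo_tool([
  {"xyz": [0,0,0],"twist": [0,0,0],"jaw": 1},
  {"xyz": [0,0,0],"twist": [0,0,0],"jaw": 1},
  {"xyz": [0,0,0],"twist": [0,0,0],"jaw": 1},
], newtons=20)

```text
time_s: 4.32
tool_pos: [0.599, 0.1624, 0.3008]
tool_rot: [-180.0, -0.0, 38.8]
force: [-1.3, 1.3, 0.5]
grip_width: 0.0154
grasp_force: 19.2
```

```bash
python3 - <<'E'
from h import *
go([.5986,.1595,.301],[180,0,38.73])
a=env.read_camera("wrist")["img"][...,::-1][230:380,200:400]
b=env.read_camera("side")["img"][...,::-1][200:400,215:385]
a=cv2.convertScaleAbs(cv2.resize(a,(400,300),interpolation=cv2.INTER_CUBIC),alpha=1.8);b=cv2.resize(b,(400,470))
o=np.zeros((470,800,3),np.uint8);o[:300,:400]=a;o[:,400:]=b;cv2.imwrite("pics/g.png",o)
E
```

```text
t 4.3167 pos [0.599  0.1624 0.3008] rot [-179.96   -0.     38.77] F [-1.3  1.3  0.5] grip 0.0154 19.163044206798077
xyz cm [-0.21  0.2  -0.02] twist [-0.04 -0.    0.04]
```

View pics/g.png

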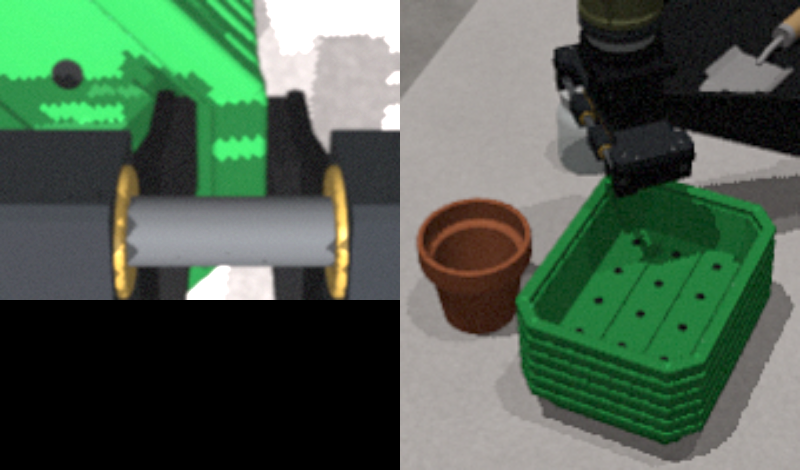

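The pads straddle corner2's bar as intended, but the opening reads 15.4 mm on a 12 mm bar. The inner tip is probably touching the sloping wall under the rim, so I'll reopen slightly, rise 2.5 mm and pinch again.

servo_tool([
  {"xyz": [0,0,0],"twist": [0,0,0],"jaw": 0.7},
  {"xyz": [0,0,0],"twist": [0,0,0],"jaw": 0.7},
  {"xyz": [0,0,-0.25],"twist": [0,0,0],"jaw": 0.7},
  {"xyz": [0,0,-0.25],"twist": [0,0,0],"jaw": 0.7},
  {"xyz": [0,0,-0.25],"twist": [0,0,0],"jaw": 0.8},
  {"xyz": [0,0,-0.25],"twist": [0,0,0],"jaw": 0.9},
  {"xyz": [0,0,-0.25],"twist": [0,0,0],"jaw": 1},
  {"xyz": [0,0,-0.25],"twist": [0,0,0],"jaw": 1},
  {"xyz": [0,0,-0.25],"twist": [0,0,0],"jaw": 1},
  {"xyz": [0,0,-0.25],"twist": [0,0,0],"jaw": 1},
], newtons=20)

```text
time_s: 5.25
tool_pos: [0.599, 0.1621, 0.3032]
tool_rot: [-180.0, 0.0, 38.8]
force: [-0.2, 1.0, -1.0]
grip_width: 0.0147
grasp_force: 19.3
```

servo_tool([
  {"xyz": [0,0,0],"twist": [0,0,0],"jaw": 0.7},
  {"xyz": [0,0,0],"twist": [0,0,0],"jaw": 0.7},
  {"xyz": [-0.1,0.05,-0.2],"twist": [0,0,0],"jaw": 0.7},
  {"xyz": [-0.1,0.05,-0.2],"twist": [0,0,0],"jaw": 0.7},
  {"xyz": [-0.1,0.05,-0.2],"twist": [0,0,0],"jaw": 0.8},
  {"xyz": [-0.1,0.05,-0.2],"twist": [0,0,0],"jaw": 0.9},
  {"xyz": [-0.1,0.05,-0.2],"twist": [0,0,0],"jaw": 1},
  {"xyz": [-0.1,0.05,-0.2],"twist": [0,0,0],"jaw": 1},
  {"xyz": [-0.1,0.05,-0.2],"twist": [0,0,0],"jaw": 1},
  {"xyz": [-0.1,0.05,-0.2],"twist": [0,0,0],"jaw": 1},
], newtons=20)

```text
time_s: 6.08
tool_pos: [0.5987, 0.1611, 0.3054]
tool_rot: [-180.0, -0.0, 38.8]
force: [-1.0, 0.8, 1.7]
grip_width: 0.0119
grasp_force: 20.9
```

The opening now reads 11.9 mm, a clean pinch on the bar. Gripping harder, then peeling corner2 up by rotating about the far corner.

servo_tool([
  {"xyz": [0,0,0],"twist": [0,0,0],"jaw": 1},
  {"xyz": [0,0,0],"twist": [0,0,0],"jaw": 1},
  {"xyz": [0,-0.17,-0.21],"twist": [-0.5,0,0],"jaw": 1},
  {"xyz": [0,-0.34,-0.42],"twist": [-1,0,0],"jaw": 1},
  {"xyz": [0,-0.51,-0.64],"twist": [-1.5,0,0],"jaw": 1},
  {"xyz": [0,-0.68,-0.85],"twist": [-2,0,0],"jaw": 1},
  {"xyz": [0,-0.85,-1.06],"twist": [-2.5,0,0],"jaw": 1},
  {"xyz": [0,-1.03,-1.27],"twist": [-3,0,0],"jaw": 1},
  {"xyz": [0,-1.03,-1.27],"twist": [-3,0,0],"jaw": 1},
], newtons=58)

```text
time_s: 6.83
tool_pos: [0.5919, 0.1702, 0.3189]
tool_rot: [177.0, -0.1, 38.8]
force: [-1.2, 2.3, 0.1]
grip_width: 0.0112
grasp_force: 58.2
```

servo_tool([
  {"xyz": [0,-0.18,-0.21],"twist": [-0.5,0,0],"jaw": 1},
  {"xyz": [0,-0.36,-0.42],"twist": [-1,0,0],"jaw": 1},
  {"xyz": [0,-0.54,-0.62],"twist": [-1.5,0,0],"jaw": 1},
  {"xyz": [0,-0.72,-0.83],"twist": [-2,0,0],"jaw": 1},
  {"xyz": [0,-0.9,-1.04],"twist": [-2.5,0,0],"jaw": 1},
  {"xyz": [0,-1.04,-1.26],"twist": [-3,0,0],"jaw": 1},
  {"xyz": [0,-1.04,-1.26],"twist": [-3,0,0],"jaw": 1},
])

```text
time_s: 7.42
tool_pos: [0.5848, 0.1787, 0.3304]
tool_rot: [174.0, -0.0, 38.8]
force: [-1.7, 3.8, -2.4]
grip_width: 0.011
grasp_force: 58.2
```

```bash
python3 - <<'E'
from h import *
go([.5986,.1595,.301],[180,0,38.73])
o=env.get_obs();print(o["wrist_torque"])
b=env.read_camera("side")["img"][...,::-1][210:390,225:385];s=env.read_camera("scene")["img"][...,::-1][95:245,290:440]
f=lambda i:cv2.convertScaleAbs(cv2.resize(i,(400,450),interpolation=cv2.INTER_CUBIC),alpha=1.2)
cv2.imwrite("pics/p.png",np.hstack([f(b),f(s)]))
E
```

```text
t 7.4167 pos [0.5848 0.1787 0.3304] rot [ 1.7399e+02 -3.0000e-02  3.8830e+01] F [-1.7  3.8 -2.4] grip 0.011 58.21298298658803
xyz cm [-0.13  2.04  3.17] twist [ 6.01 -0.03  0.1 ]
[1.01016359 0.65138073 0.04610367]
```

View pics/p.png

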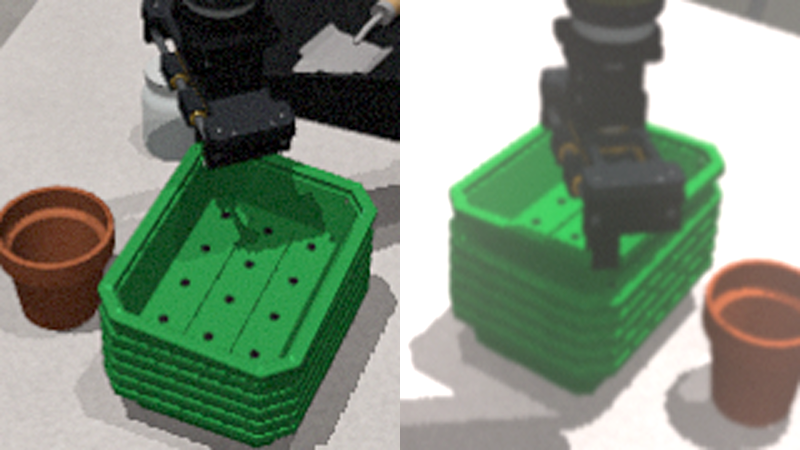

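Corner2's side is up clear of the stack (gripper at (250,130) in the left panel). The stack still stands square, and the far corner near (110,290) is still down. Next is a slow straight lift with the tilt kept.

servo_tool([
  {"xyz": [0,0.03,-0.3],"twist": [0,0,0],"jaw": 1},
  {"xyz": [0,0.06,-0.6],"twist": [0,0,0],"jaw": 1},
  {"xyz": [0,0.1,-0.9],"twist": [0,0,0],"jaw": 1},
  {"xyz": [0,0.13,-1.2],"twist": [0,0,0],"jaw": 1},
  {"xyz": [0,0.16,-1.5],"twist": [0,0,0],"jaw": 1},
  {"xyz": [0,0.2,-1.9],"twist": [0,0,0],"jaw": 1},
  {"xyz": [0,0.25,-2.4],"twist": [0,0,0],"jaw": 1},
  {"xyz": [0,0.3,-2.9],"twist": [0,0,0],"jaw": 1},
  {"xyz": [0,0.3,-2.9],"twist": [0,0,0],"jaw": 1},
])

```text
time_s: 8.27
tool_pos: [0.5858, 0.1777, 0.3607]
tool_rot: [173.9, -0.1, 38.7]
force: [0.4, 0.7, -1.8]
grip_width: 0.0111
grasp_force: 58.3
```

servo_tool([
  {"xyz": [0,0.08,-0.8],"twist": [0,0,0],"jaw": 1},
  {"xyz": [0,0.18,-1.8],"twist": [0,0,0],"jaw": 1},
  {"xyz": [0,0.31,-3],"twist": [0,0,0],"jaw": 1},
  {"xyz": [0,0.44,-4.2],"twist": [0,0,0],"jaw": 1},
  {"xyz": [0,0.57,-5.4],"twist": [0,0,0],"jaw": 1},
  {"xyz": [0,0.7,-6.6],"twist": [0,0,0],"jaw": 1},
  {"xyz": [0,0.8,-7.5],"twist": [0,0,0],"jaw": 1},
  {"xyz": [0,0.8,-7.5],"twist": [0,0,0],"jaw": 1},
  {"xyz": [0,0.8,-7.5],"twist": [0,0,0],"jaw": 1},
])

```text
time_s: 9.02
tool_pos: [0.5855, 0.1776, 0.4352]
tool_rot: [174.0, -0.1, 38.7]
force: [-0.1, -0.1, -2.3]
grip_width: 0.0112
grasp_force: 58.3
```

```bash
python3 - <<'E'
from h import *
go([.5986,.1595,.39],[180,0,38.73])
o=env.get_obs();print(o["wrist_torque"])
for n in("scene","side"):
    c=env.read_camera(n);i=c["img"].astype(int);cv2.imwrite(f"pics/l_{n}.png",c["img"][...,::-1])
    m=((i[...,1]>1.4*i[...,0])&(i[...,1]>1.4*i[...,2])&(i[...,1]>50)).astype(np.uint8)
    k,l,st,ce=cv2.connectedComponentsWithStats(m);print(n,st[1:][st[1:,4]>80].tolist())
E
```

```text
t 9.0167 pos [0.5855 0.1776 0.4352] rot [ 1.7397e+02 -5.0000e-02  3.8740e+01] F [-0.1 -0.1 -2.3] grip 0.0112 58.260708939051256
xyz cm [-0.11  1.75  4.73] twist [ 6.03 -0.05  0.01]
[-0.03742221 -0.00217136 -0.02977974]
scene [[310, 99, 100, 124, 7132], [401, 105, 17, 21, 208]]
side [[261, 229, 118, 157, 12540]]
```

```bash
cat >> h.py <<'E'
def T(p,rpy):
    M=np.eye(4);M[:3,:3]=Rot.from_euler("xyz",rpy,degrees=True).as_matrix();M[:3,3]=p;return M
def Tx(a,w,g=(0,0,.181)):
    M=np.eye(4);M[:3,:3]=Rot.from_rotvec([np.radians(a),np.radians(w),0]).as_matrix();M[:3,3]=np.array(g)-M[:3,:3]@g;return M
G=np.linalg.inv(T([.5987,.1611,.3054],[180,0,38.77]))@T([.5359,.266,.08],[0,0,-6.27])
def tray(tool,a=0,w=0): return tool@Tx(a,w)@G
def pts():
    r=[(x,y,z+h) for h in(0,-.01) for x,y,z in octa(.05)];l=.0164
    return np.array(r+[(sx*(.0625),sy*(.0875),0) for sx in(1,-1) for sy in(1,-1)])
def mask(im):
    i=im.astype(int);return ((i[...,1]>1.4*i[...,0])&(i[...,1]>1.4*i[...,2])&(i[...,1]>45)).astype(np.uint8)
def hull(c,M,dz=0):
    P=pts()@M[:3,:3].T+M[:3,3];o=np.zeros((480,640),np.uint8)
    cv2.fillConvexPoly(o,cv2.convexHull(proj(c,P).astype(np.float32)).astype(np.int32),1);return o
def report(ws=(-6,-3,0,3,6),stk=True):
    o=env.get_obs();tool=T(o["tool_pos"],o["tool_rot"]);cs=[env.read_camera(n) for n in("scene","side")];ms=[mask(c["img"]) for c in cs];res=[]
    S0=[np.clip(sum(hull(c,T([.5359,.266,z],[0,0,-6.27])) for z in np.arange(0,.07,.016)),0,1) for c in cs]
    for a in range(-90,91,2):
        for w in ws:
            e=0
            for c,m,s in zip(cs,ms,S0):
                h=hull(c,tray(tool,a,w)) ;u=h|s
                dark=(c["img"].max(2)<60)
                e+=((u!=m)&~dark).sum()
            res.append((e,a,w))
    res.sort();print(res[:5]);
    return cs,ms,S0,tool,res[0]
E
python3 - <<'E'
from h import *
report()
E
```

```text
[(np.int64(2606), -4, -3), (np.int64(2608), -4, 0), (np.int64(2630), -2, -3), (np.int64(2664), -2, 0), (np.int64(2671), -6, -3)]
```

The tray has hardly turned in the grip (about -3°) and is free. Checking the tidy fit and the carry move.

```bash
python3 - <<'E'
from h import *
C=[env.read_camera(n) for n in("scene","side")]
L=[(-.16,-.2,.104),(-.16,.2,.104),(.16,.2,.03),(.16,-.2,.03)]
ts=np.array([(82,360),(232,230),(358,319),(237,478)]);td=np.array([(441,170),(408,271),(305,241),(345,171)])
r=fit(C,[ts,td],L,[.55,-.28,0])
for c,u in zip(C,(ts,td)): print((proj(c,place(r.x,L))-u).round(1).tolist())
# base corners on bench, side view bottom (408,271)?
print([proj(c,place(r.x,[(x,y,0) for x in(-.16,.16) for y in(-.2,.2)])).round(0).tolist() for c in C])
go([.615,-.382,.43],[180,0,38.77])
E
```

```text
[[0.1, -2.7], [-1.2, -4.4], [2.9, -6.7], [-2.2, 2.2]]
[[-1.2, -0.2], [3.5, -28.3], [-9.0, -1.8], [-3.8, 0.5]]
[[[99.0, 390.0], [235.0, 260.0], [237.0, 488.0], [360.0, 322.0]], [[435.0, 198.0], [407.0, 274.0], [341.0, 179.0], [296.0, 248.0]]]
t 9.3167 pos [0.5853 0.1774 0.4338] rot [1.7403e+02 7.0000e-02 3.8750e+01] F [-0.1 -0.  -0.6] grip 0.0114 58.262690644478425
xyz cm [-32.7   45.19   5.14] twist [ 5.97  0.07 -0.02]
```

servo_tool([
  {"xyz": [-0.8,1.1,0.1],"twist": [0.3,0,0],"jaw": 1},
  {"xyz": [-2.2,3,0.3],"twist": [0.9,0,0],"jaw": 1},
  {"xyz": [-4,5.5,0.6],"twist": [1.5,0,0],"jaw": 1},
  {"xyz": [-6,8.3,0.9],"twist": [2.2,0,0],"jaw": 1},
  {"xyz": [-8,11.1,1.3],"twist": [3,0,0],"jaw": 1},
  {"xyz": [-10,13.8,1.6],"twist": [3.8,0,0],"jaw": 1},
  {"xyz": [-12,16.6,1.9],"twist": [4.5,0,0],"jaw": 1},
  {"xyz": [-14,19.4,2.2],"twist": [5.2,0,0],"jaw": 1},
  {"xyz": [-16,22.1,2.5],"twist": [6,0,0],"jaw": 1},
  {"xyz": [-18,24.9,2.8],"twist": [6,0,0],"jaw": 1},
])

```text
time_s: 10.15
tool_pos: [0.6016, -0.1324, 0.4324]
tool_rot: [-180.0, 0.0, 38.7]
force: [0.6, 0.1, -1.0]
grip_width: 0.0106
grasp_force: 58.3
```

```bash
python3 - <<'E'
from h import *
C=[env.read_camera(n) for n in("scene","side")]
A=[(-.16,-.2,.104),(-.16,.2,.104),(.16,.2,.025),(.16,-.2,.025)];B=[A[0],(-.16,.2,0),A[2],A[3]]
ts=np.array([(82,360),(232,230),(358,319),(237,478)]);td=np.array([(441,170),(408,271),(305,241),(345,171)])
f=lambda p:np.r_[(proj(C[0],place(p,A))-ts).ravel(),(proj(C[1],place(p,B))-td).ravel()]
r=least_squares(f,[.55,-.28,0],loss="soft_l1");print(r.cost,r.x[:2],np.degrees(r.x[2]),f(r.x).round(0))
go([.615,-.382,.43],[180,0,38.77])
E
```

```text
29.05249131676996 [ 0.55220328 -0.27920334] -1.7917517501693943 [-1. -1. -3. -4.  2. -5. -1.  5. -2. -1.  0.  2. -8. -1. -4.  2.]
t 10.25 pos [ 0.6013 -0.1397  0.4314] rot [179.86   0.23  38.06] F [ 1.2 -1.3 -1.1] grip 0.0111 58.26607568131294
xyz cm [-13.86  19.92   0.25] twist [ 0.14  0.23 -0.71]
```

servo_tool([
  {"xyz": [-1.8,2.6,0],"twist": [0,0,0],"jaw": 1},
  {"xyz": [-3.6,5.2,0],"twist": [0,0,0],"jaw": 1},
  {"xyz": [-5.4,7.8,0.5],"twist": [0,0,0],"jaw": 1},
  {"xyz": [-7.2,10.4,1],"twist": [0,0,0],"jaw": 1},
  {"xyz": [-9,12.8,1.5],"twist": [0,0,0],"jaw": 1},
  {"xyz": [-10.8,15.4,2],"twist": [0,0,0],"jaw": 1},
  {"xyz": [-12.3,17.6,2.6],"twist": [0,0,0],"jaw": 1},
  {"xyz": [-13.3,19.1,3.1],"twist": [0,0,0],"jaw": 1},
  {"xyz": [-13.9,20,3.5],"twist": [0,0,0],"jaw": 1},
  {"xyz": [-13.9,20,3.5],"twist": [0,0,0],"jaw": 1},
])

```text
time_s: 11.08
tool_pos: [0.6179, -0.376, 0.3955]
tool_rot: [-179.9, 0.1, 38.6]
force: [-0.9, -0.2, -2.7]
grip_width: 0.0114
grasp_force: 58.3
```

servo_tool([
  {"xyz": [0,0,0],"twist": [0,0,0],"jaw": 1},
  {"xyz": [0,0,0],"twist": [0,0,0],"jaw": 1},
  {"xyz": [0,0,0],"twist": [0,0,0],"jaw": 1},
])

```text
time_s: 11.33
tool_pos: [0.6194, -0.371, 0.3987]
tool_rot: [180.0, -0.1, 38.9]
force: [0.8, -0.7, -1.3]
grip_width: 0.0109
grasp_force: 58.3
```

```bash
python3 - <<'E'
from h import *
go([.615,-.384,.3754],[180,0,38.77]);o=env.get_obs();tool=T(o["tool_pos"],o["tool_rot"])
for n in("scene","side"):
    c=env.read_camera(n);m=mask(c["img"]);k,l,st,ce=cv2.connectedComponentsWithStats(m);print(n,[ (i,s.tolist()) for i,s in enumerate(st) if s[4]>80][1:])
    H=hull(c,tray(tool));print("hull",cv2.boundingRect(H),H.sum())
    s=np.clip(sum(hull(c,T([.5359,.266,z],[0,0,-6.27])) for z in np.arange(0,.07,.016)),0,1)
    print("stack hull",cv2.boundingRect(s),"px",s.sum(),"xor", (s!=(m&cv2.dilate(s,np.ones((25,25),np.uint8)))).sum())
E
```

```text
t 11.3333 pos [ 0.6194 -0.371   0.3987] rot [ 1.7998e+02 -7.0000e-02  3.8930e+01] F [ 0.8 -0.7 -1.3] grip 0.0109 58.26870631892234
xyz cm [-1.17  0.73  2.33] twist [ 0.02 -0.07  0.16]
scene [(1, [309, 136, 102, 86, 5477]), (3, [232, 223, 75, 106, 4344]), (4, [149, 265, 41, 60, 1482])]
hull (147, 218, 160, 127) 12060
stack hull (307, 133, 105, 95) px 6773 xor 1281
side [(1, [331, 137, 82, 53, 2683]), (20, [264, 277, 110, 110, 8285])]
hull (330, 135, 84, 58) 3285
stack hull (263, 276, 112, 114) px 8905 xor 617
```

```bash
cat >> h.py <<'E'
def level(step=1,names=("scene","side","wrist")):
    o=env.get_obs();tool=T(o["tool_pos"],o["tool_rot"]);D=[]
    for n in names:
        c=env.read_camera(n);i=cv2.GaussianBlur(c["img"],(3,3),0).astype(int);m=((i[...,1]-np.maximum(i[...,0],i[...,2]))>12).astype(np.uint8)
        # exclude: gripper/arm pixels (dark, non-green) inside a generous hull, away from its outer border is unimportant
        D.append((c,m,n))
    def e(p,sep=False):
        M=tray(tool,p[0],p[1]);M=M.copy();M[2,3]+=p[2]/1000 if len(p)>2 else 0;E=[]
        for c,m,n in D:
            h=hull(c,M);box=cv2.dilate(hull(c,tray(tool)),np.ones((41,41),np.uint8))
            if n=="wrist": box[270:]=0
            E.append(((m==1)&(h==0)&(box==1)).sum()*2+((m==0)&(h==1)&(box==1)).sum())
        return E if sep else sum(E)
    g=[(e((a,w)),a,w) for a in np.arange(-10,10.1,step) for w in np.arange(-5,5.1,step)];g.sort();print(g[:6],e((0,0),True),e(g[0][1:],True))
    for k in range(len(D)):
        h=[(e((a,w),True)[k],a,w) for a in np.arange(-8,8.1,2) for w in np.arange(-4,4.1,2)];h.sort();print(D[k][2],h[:4])
E
python3 - <<'E'
from h import *
level()
E
```

```text
[(np.int64(7223), np.float64(-2.0), np.float64(1.0)), (np.int64(7332), np.float64(-3.0), np.float64(2.0)), (np.int64(7334), np.float64(-2.0), np.float64(0.0)), (np.int64(7377), np.float64(-1.0), np.float64(-1.0)), (np.int64(7409), np.float64(-1.0), np.float64(0.0)), (np.int64(7495), np.float64(-3.0), np.float64(1.0))] [np.int64(6188), np.int64(314), np.int64(1889)] [np.int64(5763), np.int64(213), np.int64(1247)]
scene [(np.int64(5709), np.float64(-2.0), np.float64(0.0)), (np.int64(5932), np.float64(-2.0), np.float64(2.0)), (np.int64(5934), np.float64(-2.0), np.float64(-2.0)), (np.int64(5948), np.float64(-4.0), np.float64(2.0))]
side [(np.int64(179), np.float64(-2.0), np.float64(0.0)), (np.int64(251), np.float64(-2.0), np.float64(2.0)), (np.int64(252), np.float64(-2.0), np.float64(-2.0)), (np.int64(314), np.float64(0.0), np.float64(0.0))]
wrist [(np.int64(1377), np.float64(0.0), np.float64(-2.0)), (np.int64(1378), np.float64(2.0), np.float64(-4.0)), (np.int64(1440), np.float64(-4.0), np.float64(2.0)), (np.int64(1443), np.float64(-6.0), np.float64(4.0))]
```

servo_tool([
  {"xyz": [-0.3,0.4,0.5],"twist": [0.5,0,0],"jaw": 1},
  {"xyz": [-0.6,0.7,1],"twist": [1,0,0],"jaw": 1},
  {"xyz": [-0.9,1,1.5],"twist": [1.5,0,0],"jaw": 1},
  {"xyz": [-1.2,1.35,2],"twist": [2,0,0],"jaw": 1},
  {"xyz": [-1.2,1.35,2.3],"twist": [2,0,0],"jaw": 1},
  {"xyz": [-1.2,1.35,2.3],"twist": [2,0,0],"jaw": 1},
  {"xyz": [-1.2,1.35,2.3],"twist": [2,0,0],"jaw": 1},
  {"xyz": [-1.2,1.35,2.3],"twist": [2,0,0],"jaw": 1},
  {"xyz": [-1.2,1.35,2.3],"twist": [2,0,0],"jaw": 1},
  {"xyz": [-1.2,1.35,2.3],"twist": [2,0,0],"jaw": 1},
])

```text
time_s: 12.42
tool_pos: [0.6179, -0.3912, 0.3753]
tool_rot: [-178.0, -0.0, 38.8]
force: [0.6, -0.5, -1.9]
grip_width: 0.011
grasp_force: 58.3
```

```bash
python3 - <<'E'
from h import *
level(.5,("scene","side"))
go([.615,-.384,.3754],[180,0,38.77])
o=env.get_obs();tool=T(o["tool_pos"],o["tool_rot"]);M=tray(tool,-2);print(M[:3,3].round(4),Rot.from_matrix(M[:3,:3]).as_euler("xyz",degrees=True).round(1),o["joint_velocities"].round(1))
E
```

```text
[(np.int64(6017), np.float64(-2.0), np.float64(0.0)), (np.int64(6020), np.float64(-2.0), np.float64(-0.5)), (np.int64(6041), np.float64(-1.5), np.float64(-0.5)), (np.int64(6048), np.float64(-2.0), np.float64(-1.0)), (np.int64(6058), np.float64(-1.5), np.float64(-1.5)), (np.int64(6065), np.float64(-1.5), np.float64(-1.0))] [np.int64(6334), np.int64(333)] [np.int64(5828), np.int64(189)]
scene [(np.int64(5828), np.float64(-2.0), np.float64(0.0)), (np.int64(5986), np.float64(-2.0), np.float64(2.0)), (np.int64(6051), np.float64(-2.0), np.float64(-2.0)), (np.int64(6196), np.float64(-4.0), np.float64(0.0))]
side [(np.int64(189), np.float64(-2.0), np.float64(0.0)), (np.int64(222), np.float64(-2.0), np.float64(2.0)), (np.int64(238), np.float64(-2.0), np.float64(-2.0)), (np.int64(275), np.float64(0.0), np.float64(-2.0))]
t 12.5167 pos [ 0.6178 -0.3914  0.3752] rot [-178.04   -0.     38.76] F [-0.8 -0.1 -0.9] grip 0.0107 58.27043395140208
xyz cm [ 0.24 -0.75  0.  ] twist [-1.96 -0.   -0.01]
[ 0.5512 -0.2816  0.1498] [-0.  -0.  -6.3] [ 0.   0.1  0.2  0.1  0.1 -0.1  0.1]
```

Both cameras put the tray level, base at 0.150 m and centre at (0.551, -0.282), within 3 mm of the tidy's middle. The arm is still, so I'm handing in.

```bash
python3 -c "
from cell import env
print(env.sign_off())"
```

```text
the job is handed in; nothing more can be done
None
```

I peeled the top tray off from one corner, and it is now held level over the middle of the tidy with its base about 15 cm above the bench; the stack shows no visible shift, and I handed the job in at about 12.5 s, with no verdict shown.

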